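Open the fruit wedger's counterweighted lever and load a lemon

TASK

Lift the fruit wedger's lever by its bar until it is past its balance point and rests open by itself against its stop; guide it slowly all the way by hand, so that it neither drops nor swings freely, lay it gently on the stop without forcing it, and let go. Then set the lemon in the wedger's cup. Leave the other things where they are.

Things in the scene. Friction and masses are not known exactly. Their poses are not given: they have to be found in the camera images.
- wedger: Fruit wedger of plain metal, fixed to the worktop: base plate 330 x 116 mm (from 150 mm in front of the origin to 180 mm behind it), top 22 mm above the worktop. Origin on the worktop 30 mm behind the cup's axis; -x is its front (the lever's bar), x its rear (the pivot and the stop), z up. The lever swings in its x-z plane.
- lever (a joint): Lever angle, rad: 0 shut (level, bar at the front), growing as the bar goes up and back; pi/2 is bar straight above the pivot. Let go below its balance point (between 0.9 and 1.15) it falls shut; its bar weighs about 3 N when level. Above it, it falls open, until it meets the stop, set differently each time, unmeasured, between 1.4 and 1.83. Hardly any friction: let go short of the stop it slams.
- lever_arm: The moving lever: a steel fork of two side bars (92 mm apart, 18 mm deep) joined in front by the grip bar, a pusher hanging 42 mm below it over the cup (its edge 43 mm from the grip bar) and a short tail with a dark round counterweight above the pivot. Origin on the pivot axis; -x points along the fork to the bar; y along the pivot axis.
- lever_bar (a point): Middle of the lever's grip bar: round, black, 14 mm thick, 84 mm free length along the wedger's y, 185 mm from the pivot axis, 120 mm above the worktop when shut. The place to pinch from above, one finger in front of the bar and one behind; the bar can turn between the fingers as the lever swings.
- pivot (a point): Point on the lever's pivot axis, in the middle of the wedger's width, 90 mm behind the wedger's origin and 120 mm above the worktop. The axis runs along the wedger's y.
- stop_block: The lever's stop: two upright plates at the wedger's rear with a cross pin between them, on which the lever's tail lies (78 mm from the pivot) when the lever is open. The pin's height differs. More than 40 N between tail and pin (about 17 N pushed at the bar) would harm it. Same origin and axes as the wedger.
- cup (a point): Centre of the cup's floor, 48 mm above the worktop and 120 mm in front of the pivot axis. The cup is a round dish, 84 mm inside, its rim 9 mm above this point. Under the pusher while the lever is shut, free from above when it is open.
- lemon: Lemon, lying on the worktop to the left or the right of the wedger: 71 mm long (along its x), 53 mm wide, 51 mm high, 110 g. Origin in the middle of its underside.
- lemon_center (a point): Centre of the lemon, 25.5 mm above the worktop as it lies there.
- kitchen_timer: Bystander: round kitchen timer, 62 mm across, 47 mm high, on the other side of the wedger from the lemon. Origin under its middle.
- tin: Bystander: small tin, 75 mm across, 58 mm high. Origin under its middle.
- salt_mill: Bystander: small glass salt shaker with a grey cap, 44 mm across, 90 mm high. Origin under its middle.
Not all that is in view belongs to the job. What is shaped like the lemon but green, pink or turquoise is not meant.

How it is judged:
On the way, in this order (a step that is already met when the one before it is completed fails the run):
1. the lever rests open by itself on its stop, let go (value of joint lever above 1.35 rad and contact force between lever_arm and stop_block above 0.2 N and contact force between the fingers and lever_arm below 0.1 N and velocity of joint lever between -0.1 and 0.1 rad/s), for 0.3 s.
2. the lemon lies in the cup (horizontal distance between lemon_center and cup below 0.022 m and z of lemon_center in the frame of cup below 0.04 m), for 0.2 s.
At the end, for the whole second after the job is handed in: The lever lies open on its stop by itself, at rest; the lemon lies at rest in the cup, its centre within 22 mm of the cup's axis and less than 40 mm above the cup's floor (all of step 2 and value of joint lever above 1.35 rad and contact force between lever_arm and stop_block above 0.2 N and velocity of joint lever between -0.1 and 0.1 rad/s and linear speed of lemon below 0.03 m/s); the robot touches nothing.
It fails at once if the lever swings open faster than 1.5 rad/s (velocity of joint lever above 1.5 rad/s).
It fails at once if the lever falls shut faster than 1.5 rad/s (velocity of joint lever below -1.5 rad/s).
It fails at once if the lever is slammed or forced on its stop with more than 40 N (contact force between lever_arm and stop_block above 40 N).
It fails at once if a bystander is moved by more than 30 mm (distance of any of kitchen_timer, tin, salt_mill from where it was at the start of the episode above 0.03 m).
It also fails if it takes over 72 s, if anything falls off the work surface, if the arm or the gripper's body presses on something with over 40 N, if the wrist force passes 120 N, or if a joint passes its speed limit or range.

ROBOT

A 6-joint arm with a two-finger parallel gripper is mounted at the origin on a cart in front of the work surface, level with it; the furniture and walls round the work are solid. World frame = base frame: x ahead of the robot, y to its left, z up, the work surface at z = 0. Lengths are in m, angles in rad, forces in N, time in s.
With the tool pointing down it reaches from about 0.35 to 0.775 m from the base axis. Payload 7.3 kg.
Tool frame: the origin (TCP) lies between the finger pads; the fingertips stand 17 mm ahead of it and the grasp point (between the pads) lies 2 mm behind it (bot.tip_extent is the distance from the TCP to the fingertips, in m); z points along the fingers, y is the line along which they close (so a half turn about z gives the same grasp; the last joint's range is limited). The gripper opens to 92 mm and grips with 3 to 60 N. Pads are 19 mm wide; open, the fingers measure 130 mm over their backs; the gripper's body (75 mm by 190 mm) begins 47 mm behind the grasp point.
Start: joints at [-1.355, 0.342, 1.524, -0, 1.275, -0.146], TCP at [0.186, -0.491, 0.244] pointing down, gripper open.
Joint ranges: [-2.53, 2.53], [-0.77, 2.02], [0.04, 2.7], [-1, 4.14], [0.28, 2.66], [-3.11, 3.11]. Speed limits (rad/s): [2.57, 2.57, 3.14, 3.14, 3.14, 3.14].

INTERFACE

Orientations are given as a unit quaternion [w, x, y, z].
In Python, from plant import bot, kinematics, camera, job gives the robot as it stands. Calls block until the motion is done:
- bot.move_to(position, orientation): joint-space move of the TCP to a pose.
- bot.move_linear(position, speed=0.15, ori=None, max_force=None): straight line of the TCP; ori=None keeps the orientation; speed is the mean speed in m/s. With max_force (N) it stops when the force on the tool has changed by that much, and returns True; else False.
- bot.goto_joints(angles): joint-space move.
- bot.gripper_to(opening, squeeze=None): finger opening in m; squeeze is the grip in N (None keeps the last); returns when the fingers have stopped.
- bot.hold(seconds).
- kinematics.solve_ik(position, orientation): joint angles nearest the present ones, or None.
- bot.get_state(): the state.
- camera(name): name is "side" or "top"; returns a dict with "image" (420x560x3 uint8, red, green, blue), "vertical_fov" (degrees; the focal length in pixels is half the picture's height over the tangent of half this angle, whatever the lens; pixels are square), "cx", "cy" (the principal point, pixels), "view" (4x4, takes a point from world to camera coordinates). Camera axes: x right, y down, z forward; pixel columns grow to the right and rows downward; lengths in m; the calibration is good to about 2 mm. A picture is of the moment at which its call begins. There is no depth.
A pose or a line that the arm cannot do raises bot.Unreachable and nothing moves.
- job.hand_in(): hands the job in; it is judged then, once.
The state is a dict: "clock": time; "qpos": joint angles; "joint_vel": joint speeds; "tau": joint torques, N m; "position": TCP position; "tcp_rot": TCP orientation; "contact_force": force on the tool from outside, world axes, zero at the start; "wrist_torque": the same for the moment, N m; "opening": finger opening in m; "grip_force": force on a finger pad.
Only numpy, scipy, OpenCV 4.12 (cv2) and the standard library are available. Lean on these libraries where they do the work, as an engineer would, in place of code of your own. Each camera call takes 0.05 s, during which the arm holds its last target. There are 200 camera calls.

## Working session

There is one attempt and no reset: what is moved stays moved. The work goes in short steps, each a Python script; the robot and the scene stay as the last script left them, time stands still between calls to the robot, and variables do not carry over. Pictures are saved under pics/ and viewed, at most 10 in all, crops included, and the job is handed in when it is done.

```bash
mkdir -p pics; ls
python3 - <<'E'
from plant import bot,camera
import cv2,numpy as np
for n in("side","top"):
    c=camera(n); cv2.imwrite(f"pics/{n}0.png",c["image"][:,:,::-1]); print(n,c["vertical_fov"],c["cx"],c["cy"],np.round(c["view"],3).tolist())
print(bot.get_state())
E
```

```text
pics
side 57.18679082142255 276.4701122482331 211.85382604572294 [[-0.969, -0.245, -0.007, 0.58], [-0.112, 0.467, -0.877, 0.084], [0.218, -0.85, -0.48, 1.499], [0.0, 0.0, 0.0, 1.0]]
top 48.22644675507695 284.3825931981633 205.76100257542862 [[0.013, -1.0, 0.001, 0.168], [-0.994, -0.013, -0.112, 0.544], [0.112, 0.0, -0.994, 1.379], [0.0, 0.0, 0.0, 1.0]]
{'clock': 0.1, 'qpos': array([-1.35496543e+00,  3.42625631e-01,  1.52492076e+00,  1.02505211e-05,
        1.27539539e+00, -1.46019757e-01]), 'joint_vel': array([-0.00165172, -0.00300594, -0.00348716,  0.00084236, -0.00119791,
       -0.0007289 ]), 'tau': array([ 1.69992789e-03, -4.32002449e+01, -2.44694191e+01,  7.18783052e-02,
        5.26481203e-02, -5.95417237e-05]), 'position': array([ 0.18579357, -0.49066314,  0.24312893]), 'tcp_rot': array([-6.74322258e-04,  9.83677656e-01,  1.79938360e-01, -1.86419230e-05]), 'contact_force': array([ 0.39821223, -0.46069446, -0.53193239]), 'wrist_torque': array([-0.00916195,  0.01068805, -0.03841696]), 'grip_force': 0.0, 'opening': 0.09195353051685977}
```

View pics/side0.png

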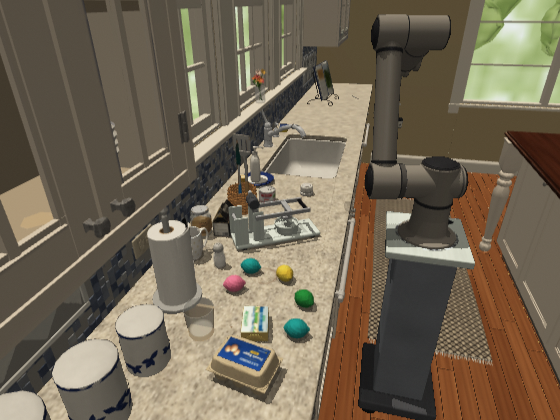

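View pics/top0.png

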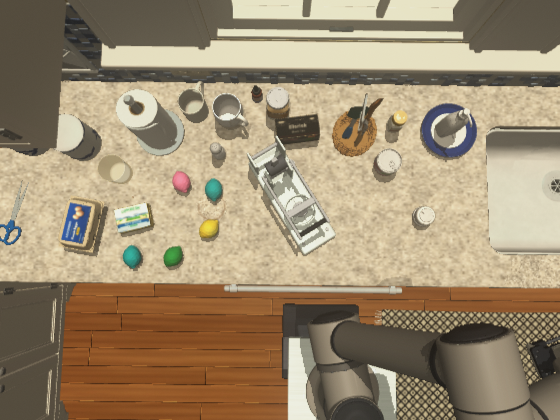

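Top view: the wedger is at about (290,195), with its bar at the lower-right end (about 315,228) and its pivot at the upper left (about 272,163). There are six lemon-shaped things: yellow (209,228), pink (181,181), turquoise (213,189) and (132,256), green (173,256). Only the yellow one fits "lemon", and in the side view it is at (285,272). The timer is probably the white thing at (424,215), and the shaker is at (216,150). I'll confirm with an enlarged crop.

```bash
cat > h.py <<'E'
import numpy as np,cv2
from plant import bot,kinematics,camera,job
from scipy.spatial.transform import Rotation as R
def ray(c,u,v):
    f=c["image"].shape[0]/2/np.tan(np.radians(c["vertical_fov"]/2)); V=c["view"]
    return -V[:3,:3].T@V[:3,3], V[:3,:3].T@np.array([(u-c["cx"])/f,(v-c["cy"])/f,1])
def on_z(c,u,v,z):
    o,d=ray(c,u,v); return o+d*(z-o[2])/d[2]
def proj(c,p):
    f=c["image"].shape[0]/2/np.tan(np.radians(c["vertical_fov"]/2)); q=c["view"]@np.r_[p,1]
    return np.array([c["cx"]+f*q[0]/q[2],c["cy"]+f*q[1]/q[2]])
def down(yaw): # tool pointing down, tool y (closing line) along world direction yaw
    yv=np.array([np.cos(yaw),np.sin(yaw),0]); z=np.array([0,0,-1.])
    return quat(np.c_[np.cross(yv,z),yv,z])
def quat(M): return R.from_matrix(M).as_quat()[[3,0,1,2]]
def lemon(c):
    h=cv2.cvtColor(c["image"],cv2.COLOR_RGB2HSV); m=cv2.inRange(h,(20,150,90),(32,255,255))
    n,l,s,ce=cv2.connectedComponentsWithStats(m)
    return m,l,s,ce
E
python3 - <<'E'
from h import *
for n in("side","top"):
    c=camera(n); m,l,s,ce=lemon(c)
    for i in range(1,len(s)):
        if s[i,4]>60:
            p=cv2.findNonZero((l==i).astype(np.uint8)); e=cv2.minAreaRect(p)
            print(n,s[i],ce[i],on_z(c,*ce[i],.0255),e)
            if n=="top":
                b=np.array([on_z(c,*q,.0255)[:2] for q in cv2.boxPoints(e)]); print(b.round(3).tolist())
c=camera("top")["image"]
cv2.imwrite("pics/top1.png",cv2.resize(c[130:260,190:350,::-1],None,fx=4.5,fy=4.5,interpolation=cv2.INTER_CUBIC))
c=camera("side")["image"]
cv2.imwrite("pics/side1.png",cv2.resize(c[180:290,210:340,::-1],None,fx=5.4,fy=5.4,interpolation=cv2.INTER_CUBIC))
E
```

```text
side [276 265  17  16 197] [284.31979695 272.50761421] [0.47045937 0.40217069 0.0255    ] ((284.25, 272.25), (16.26345443725586, 14.142135620117188), 45.0)
top [199 220  19  18 268] [208.31716418 228.23880597] [0.47168357 0.40188114 0.0255    ] ((208.0, 228.5), (17.0, 18.0), 90.0)
[[0.496, 0.431], [0.497, 0.377], [0.446, 0.375], [0.445, 0.429]]
```

View pics/top1.png

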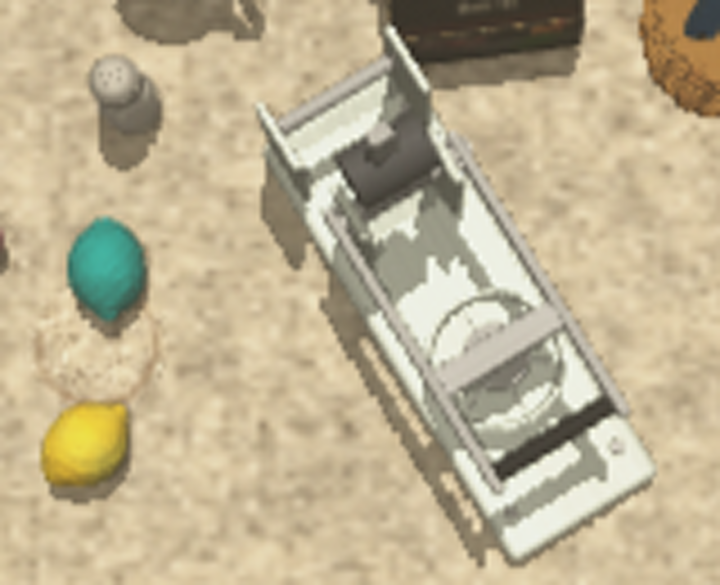

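View pics/side1.png

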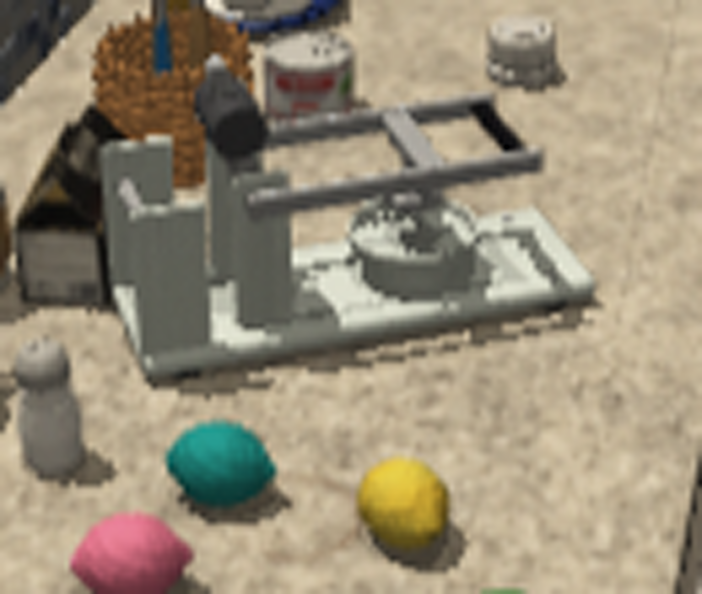

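The yellow lemon is confirmed at top crop (87,445). The bar runs from (497,472) to (612,405) in the top crop and about (472,103) to (522,150) in the side crop. Next I compute the wedger pose.

Run:
```python
from h import *
t=camera("top"); s=camera("side")
T=lambda x,y:((x+.5)/4.5-.5+190,(y+.5)/4.5-.5+130)
S=lambda x,y:((x+.5)/5.4-.5+210,(y+.5)/5.4-.5+180)
def pca(m):
    p=np.argwhere(m)[:,::-1].astype(float); return p.mean(0),*np.linalg.eigh(np.cov(p.T))
# bar: dark mask
for n,c,b in(("top",t,(215,235,298,330)),("side",s,(196,211,295,309))):
    v=c["image"].max(2).astype(int); m=np.zeros(v.shape,bool); y0,y1,x0,x1=b; m[y0:y1,x0:x1]=v[y0:y1,x0:x1]<75
    k,l,st,ce=cv2.connectedComponentsWithStats(m.astype(np.uint8)); i=1+st[1:,4].argmax()
    mu,w,V=pca(l==i); d=V[:,1]; A=on_z(c,*(mu-8*d),.12);B=on_z(c,*(mu+8*d),.12)
    print(n,st[i],mu,on_z(c,*mu,.12).round(4),"bar dir deg",np.degrees(np.arctan2(*(B-A)[1::-1])),4*np.sqrt(w))
q=[on_z(t,*T(*p),.022) for p in((517,560),(655,470),(455,130))]
print("plate corners",np.round(q,4).tolist(), np.linalg.norm(q[0]-q[1]), np.degrees(np.arctan2(*(q[0]-q[1])[1::-1])))
a,b=on_z(t,*T(497,488),.129),on_z(t,*T(333,215),.129); d=b-a;print("side bar L",np.degrees(np.arctan2(d[1],d[0])))
a,b=on_z(t,*T(625,410),.129),on_z(t,*T(455,140),.129); d=b-a;print("side bar R",np.degrees(np.arctan2(d[1],d[0])))
q=[on_z(s,*S(*p),.0) for p in((150,380),(592,295))]; d=q[0]-q[1];print("plate side edge",np.round(q,4).tolist(),np.linalg.norm(d),np.degrees(np.arctan2(d[1],d[0])))
m,l,st,ce=lemon(t); i=1+st[1:,4].argmax()
p=np.argwhere(l==i)[:,::-1]; P=np.array([on_z(t,*q,.0255)[:2] for q in p]); w,V=np.linalg.eigh(np.cov(P.T)); print("lemon",P.mean(0),4*np.sqrt(w),np.degrees(np.arctan2(V[1,1],V[0,1])))
```

```text
top [300 219  26  16  98] [312.39795918 227.04081633] [0.4731 0.0956 0.12  ] bar dir deg 122.2090173305152 [ 4.19166338 32.14605316]
side [295 199  11   9  43] [300.62790698 202.62790698] [0.4807 0.0859 0.12  ] bar dir deg -51.95211139853292 [ 4.58349101 14.14140829]
plate corners [[0.3986, 0.1128, 0.022], [0.4595, 0.0212, 0.022], [0.6885, 0.1573, 0.022]] 0.10998151503819051 123.65202891553928
side bar L 31.63532293301903
side bar R 32.45727179404536
plate side edge [[0.6749, 0.2808, 0.0], [0.4009, 0.1033, 0.0]] 0.3265418482485887 32.9308283140988
lemon [0.47169946 0.40187625] [0.04742344 0.0651123 ] 134.21154023728647
```

```bash
cat >> h.py <<'E'
YW=np.radians(32.3); UX=np.array([np.cos(YW),np.sin(YW),0]); Z=np.array([0,0,1.])
BAR=np.array([.474,.0957,.12]); GP=np.array([0,0,-.002]) # TCP lies 2 mm below grasp point
def barpos(th,bar=BAR): return bar+.185*UX-.185*np.cos(th)*UX+.185*np.sin(th)*Z
E
python3 - <<'E'
from h import *
from math import pi
for k in(0,pi,-pi):
  for nm,p,y in [("above",BAR+.1*Z,YW)]+[(f"th{t}",barpos(t)+GP,YW) for t in(0,.8,1.4,1.83)]+[("overopen",barpos(1.83)+.07*Z,YW),("lemon",[.4717,.4019,.0285],np.radians(44)),("cup",BAR+.065*UX+[0,0,-.0405],YW+pi/2),("cuphi",BAR+.065*UX+[0,0,.1],YW+pi/2)]:
    q=kinematics.solve_ik(p,down(y+k)); print(nm,k,None if q is None else np.round(q,2))
E
```

```text
above 0 [ 0.04  0.29  1.67 -0.    1.18 -0.52]
th0 0 [ 0.04  0.41  1.81 -0.    0.92 -0.52]
th0.8 0 [ 0.09  0.36  1.48 -0.    1.3  -0.47]
th1.4 0 [ 0.16  0.51  1.1  -0.    1.53 -0.4 ]
th1.83 0 [ 0.21  0.68  0.81 -0.    1.65 -0.36]
overopen 0 [ 0.21  0.69  0.6  -0.    1.84 -0.36]
lemon 0 [ 0.58  0.74  1.48 -0.    0.92 -0.19]
cup 0 [ 0.1   0.56  1.67 -0.    0.91 -2.03]
cuphi 0 [ 0.1   0.4   1.51 -0.    1.24 -2.03]
above 3.141592653589793 [ 0.04  0.29  1.67 -0.    1.18  2.62]
th0 3.141592653589793 [ 0.04  0.41  1.81 -0.    0.92  2.62]
th0.8 3.141592653589793 [ 0.09  0.36  1.48 -0.    1.3   2.67]
th1.4 3.141592653589793 [ 0.16  0.51  1.1  -0.    1.53  2.74]
th1.83 3.141592653589793 [ 0.21  0.68  0.81 -0.    1.65  2.79]
overopen 3.141592653589793 [ 0.21  0.69  0.6  -0.    1.84  2.79]
lemon 3.141592653589793 [ 0.58  0.74  1.48 -0.    0.92  2.96]
cup 3.141592653589793 [ 0.1   0.56  1.67 -0.    0.91  1.11]
cuphi 3.141592653589793 [ 0.1   0.4   1.51 -0.    1.24  1.11]
above -3.141592653589793 [ 0.04  0.29  1.67 -0.    1.18  2.62]
th0 -3.141592653589793 [ 0.04  0.41  1.81 -0.    0.92  2.62]
th0.8 -3.141592653589793 [ 0.09  0.36  1.48 -0.    1.3   2.67]
th1.4 -3.141592653589793 [ 0.16  0.51  1.1  -0.    1.53  2.74]
th1.83 -3.141592653589793 [ 0.21  0.68  0.81 -0.    1.65  2.79]
overopen -3.141592653589793 [ 0.21  0.69  0.6  -0.    1.84  2.79]
lemon -3.141592653589793 [ 0.58  0.74  1.48 -0.    0.92  2.96]
cup -3.141592653589793 [ 0.1   0.56  1.67 -0.    0.91  1.11]
cuphi -3.141592653589793 [ 0.1   0.4   1.51 -0.    1.24  1.11]
```

Run:
```python
from h import *
bot.gripper_to(.034,squeeze=12)
bot.move_to(BAR+.1*Z,down(YW))
bot.move_linear(BAR+.035*Z,speed=.12)
t=camera("top"); s=camera("side"); print(bot.get_state()["clock"],bot.get_state()["position"],bot.get_state()["opening"])
a=cv2.resize(t["image"][170:270,270:370],(400,400),interpolation=2); b=cv2.resize(s["image"][150:240,255:345],(400,400),interpolation=2)
cv2.imwrite("pics/near.png",np.hstack([a,b])[:,:,::-1])
```

```text
4.5667 [0.47462238 0.0956409  0.15587145] 0.033620976637325585
```

View pics/near.png

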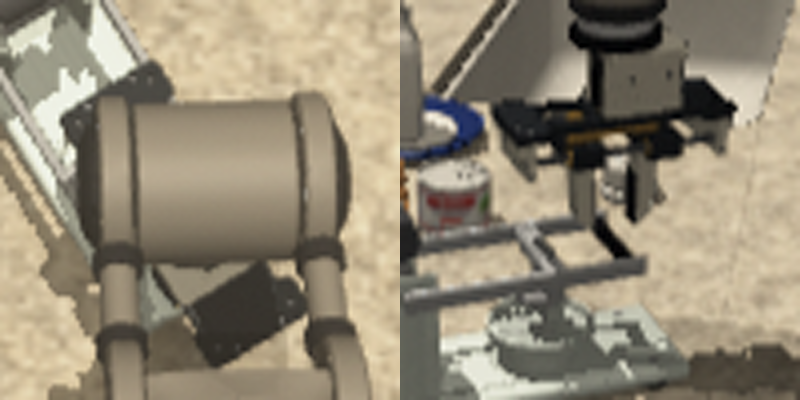

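The side crop shows the two fingertips at (582,218) and (635,222), straddling the black bar at (613,240), with the rear finger clear of the pusher's bar. Next: descend, pinch and read the force.

Run:
```python
from h import *
print(bot.move_linear(BAR+GP,speed=.06,max_force=6))
s=bot.get_state(); f0=s["contact_force"]; print(s["position"],f0)
bot.gripper_to(.0,squeeze=8); bot.hold(.2)
s=bot.get_state(); print(s["clock"],s["opening"],s["grip_force"],s["position"],s["contact_force"]-f0, "along ux",(s["contact_force"]-f0)@UX)
```

```text
False
[0.47418032 0.09570661 0.11804841] [ 0.03093378 -0.4852954   1.89860718]
6.0 0.013099286277056551 8.000198006629944 [0.47283233 0.09502242 0.11806825] [-4.85637476 -2.82950533  1.04419717] along ux -5.61686105068414
```

Run:
```python
from h import *
f0=np.array([.03,-.485,1.9])
for i in range(2):
    s=bot.get_state(); p=s["position"].copy(); p=BAR+UX*((p-BAR)@UX)+GP
    bot.move_linear(p,speed=.02); bot.hold(.1)
    s=bot.get_state(); print(s["clock"],p,s["position"],s["contact_force"]-f0,(s["contact_force"]-f0)@UX)
```

```text
6.35 [0.47285969 0.09497913 0.118     ] [0.47280739 0.09495817 0.11809147] [-1.51123045 -0.07461054  0.16897707] -1.3172537381659808
6.7 [0.47281286 0.09494952 0.118     ] [0.47280155 0.09495717 0.11807369] [-1.52863791  0.08799585  1.23720844] -1.2450784974177467
```

```bash
sed -i 's/^BAR=.*GP=/BAR=np.array([.4727,.0949,.12]); GP=/' h.py
python3 - <<'E'
from h import *
bot.gripper_to(.0,squeeze=15)
for th in np.arange(.1,1.21,.1):
    hit=bot.move_linear(barpos(th)+GP,speed=.06,max_force=10)
    s=bot.get_state(); f=s["contact_force"]; rad=-np.cos(th)*UX+np.sin(th)*Z; tan=np.sin(th)*UX+np.cos(th)*Z
    print(round(th,2),hit,round(s["clock"],2),"rad %.1f tan %.1f"%(f@rad,f@tan),round(s["opening"],4))
    if hit: break
s=camera("side"); t=camera("top")
print(proj(s,barpos(th)),proj(t,barpos(th)))
cv2.imwrite("pics/mid.png",np.hstack([cv2.resize(c["image"][a:a+100,b:b+100],(400,400),interpolation=2) for c,a,b in((s,120,220),(t,130,250))])[:,:,::-1])
E
```

```text
0.1 False 7.38 rad -0.9 tan -2.9 0.0137
0.2 False 7.83 rad 0.4 tan -3.1 0.0133
0.3 False 8.29 rad 4.3 tan -2.0 0.0136
0.4 False 8.75 rad 6.7 tan -2.3 0.0135
0.5 False 9.21 rad 10.8 tan -2.2 0.0133
0.6 False 9.67 rad 15.1 tan -3.1 0.0135
0.7 False 10.12 rad 20.3 tan -1.7 0.0133
0.8 False 10.58 rad 22.9 tan -1.5 0.0134
0.9 False 11.04 rad 21.3 tan -1.6 0.0136
1.0 False 11.5 rad 16.2 tan -0.9 0.0135
1.1 False 11.96 rad 11.0 tan 0.2 0.0135
1.2 False 12.42 rad 7.8 tan 0.2 0.0136
[272.08575471 165.27879434] [291.54805424 181.63445222]
```

View pics/mid.png

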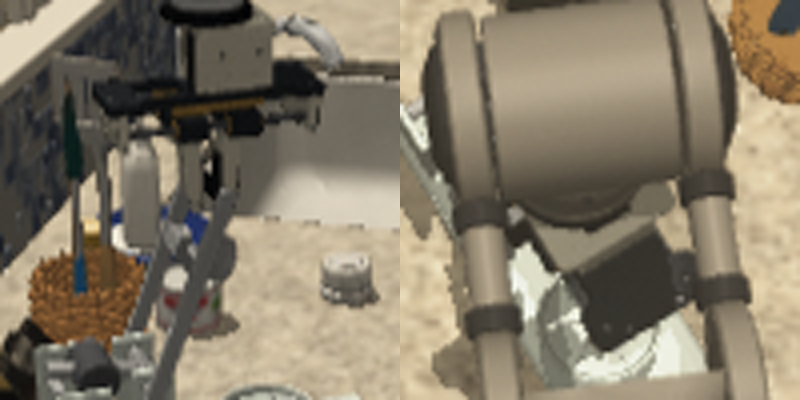

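The lever is following the grip: the fork is raised, with the bar between the fingers at side crop (215,185). I continue in fine steps and watch the tangential force.

Run:
```python
from h import *
bot.gripper_to(.0,squeeze=9)
th=1.2; base=None; done=False
while th<1.86 and not done:
    th+=.04 if th<1.35 else .012
    hit=bot.move_linear(barpos(th)+GP,speed=.04 if th<1.35 else .02,max_force=4)
    s=bot.get_state(); f=s["contact_force"]; rad=-np.cos(th)*UX+np.sin(th)*Z; tan=np.sin(th)*UX+np.cos(th)*Z
    if th>1.3 and base is None: base=f@tan
    print(round(th,3),hit,round(s["clock"],2),"rad %.1f tan %.1f"%(f@rad,f@tan))
    done=base is not None and f@tan<base-3.5
```

```text
1.24 False 13.07 rad 6.8 tan 1.2
1.28 False 13.4 rad 7.3 tan 0.8
1.32 False 13.73 rad 7.4 tan 0.8
1.36 False 14.25 rad 5.9 tan 0.5
1.372 False 14.51 rad 5.3 tan 1.3
1.384 False 14.77 rad 5.7 tan 0.4
1.396 False 15.03 rad 6.0 tan 1.3
1.408 False 15.28 rad 5.0 tan 2.1
1.42 False 15.54 rad 5.4 tan 1.2
1.432 False 15.8 rad 5.1 tan 0.2
1.444 True 16.01 rad 5.0 tan -2.6
1.456 True 16.22 rad 4.8 tan -4.4
```

Run:
```python
from h import *
bot.hold(.3); s=bot.get_state(); tan=np.sin(1.45)*UX+np.cos(1.45)*Z; print(s["position"],s["contact_force"]@tan)
bot.gripper_to(.032); bot.hold(.5); s=bot.get_state(); print(s["contact_force"],s["opening"],s["clock"])
bot.move_linear(s["position"]+.08*Z,speed=.1)
c=bot.get_state()["position"]; bot.move_to(np.r_[.45,.25,.36],down(np.radians(44))); bot.gripper_to(.08)
s=camera("side"); t=camera("top"); print(bot.get_state()["clock"])
m,l,st,ce=lemon(t); i=1+st[1:,4].argmax(); print(ce[i],st[i])
cv2.imwrite("pics/open.png",np.hstack([cv2.resize(c["image"][a:a+130,b:b+130],(400,400),interpolation=2) for c,a,b in((s,140,205),(t,130,190))])[:,:,::-1])
```

```text
[0.60899888 0.18095104 0.30159635] -5.124110474073342
[-0.18676532 -0.75658939 -0.78761623] 0.0315135895771865 17.5667
20.2667
[ 77.36363636 230.72727273] [ 76 228   3   6  11]
```

View pics/open.png

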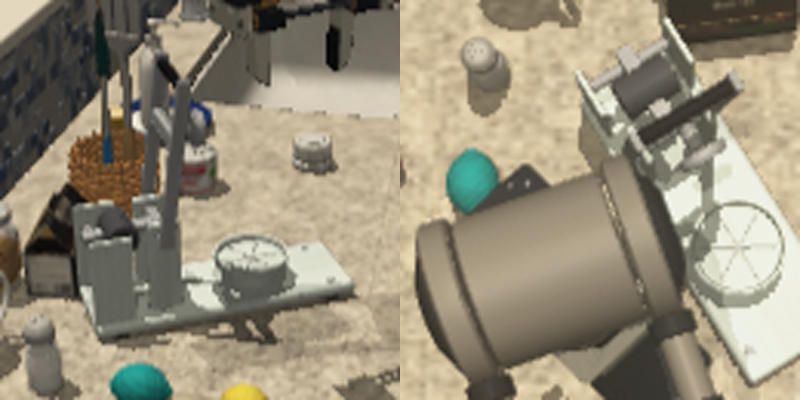

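The lever rests open on the pin, and the cup is free at top crop (740,248). Next is the lemon grasp.

Run:
```python
from h import *
t=camera("top"); print("cup img",on_z(t,190+340/3.077,130+248/3.077,.057),"model",BAR+.065*UX)
L=np.array([.4712,.402,.0285]); q=down(np.radians(44))
bot.move_to(L+.13*Z,q)
print(bot.move_linear(L,speed=.12,max_force=8))
s=bot.get_state();print(s["position"])
bot.gripper_to(0,squeeze=15); s=bot.get_state();print(s["opening"],s["grip_force"],s["contact_force"],s["clock"])
bot.move_linear(L+.17*Z,speed=.15); s=bot.get_state();print(s["opening"],s["contact_force"],s["clock"])
c=camera("side"); u,v=proj(c,s["position"]).astype(int); m,l,st,ce=lemon(c); print(u,v,ce[1+st[1:,4].argmax()])
cv2.imwrite("pics/held.png",cv2.resize(c["image"][v-40:v+40,u-40:u+40,::-1],(480,480),interpolation=2))
```

```text
cup img [0.52530776 0.12716413 0.057     ] model [0.52764202 0.1296329  0.12      ]
False
[0.47173377 0.40231837 0.02939746]
0.051145026388533396 15.000039484875742 [-0.78937001 -0.89899321  1.86311554] 23.125
0.05075667466309655 [ 0.1831833  -0.32073582 -0.84968342] 24.4083
284 226 [285.21666667 228.12777778]
```

View pics/held.png

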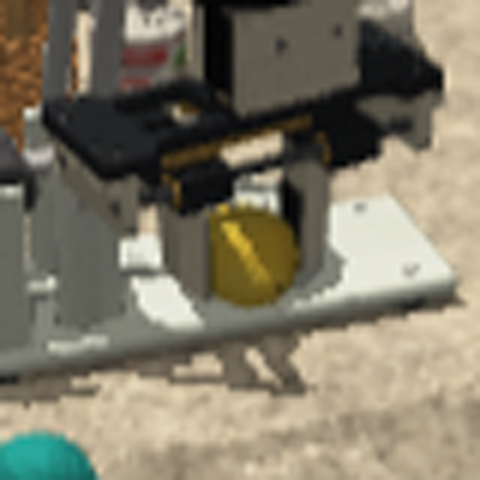

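Run:
```python
from h import *
UY=np.array([-UX[1],UX[0],0]); C=np.array([.5265,.1284,.078]); q=down(YW-np.pi/2)
bot.move_to(C+.2*UY+.1*Z,q)
bot.move_linear(C+.1*Z,speed=.15); s=bot.get_state(); print(s["clock"],s["position"],s["opening"],s["qpos"].round(2),s["contact_force"])
print(bot.move_linear(C+.02*Z,speed=.1,max_force=6))
print(bot.move_linear(C,speed=.04,max_force=4)); s=bot.get_state(); print(s["clock"],s["position"],s["contact_force"])
c=camera("side"); m,l,st,ce=lemon(c); i=1+st[1:,4].argmax();u,v=proj(c,s["position"]).astype(int); print(u,v,ce[i],st[i])
cv2.imwrite("pics/cup.png",cv2.resize(c["image"][v-50:v+50,u-50:u+50,::-1],(500,500),interpolation=2))
```

```text
27.4167 [0.52610345 0.12901673 0.17799705] 0.050755046940964464 [0.1  0.43 1.58 0.   1.13 1.11] [ 0.61543099 -0.49459045 -1.35103927]
False
False
29.0167 [0.5265195  0.12840893 0.07790516] [-0.22121246 -0.13198383 -0.63122334]
286 216 [281.91836735 217.16326531] [278 212   8  10  49]
```

View pics/cup.png

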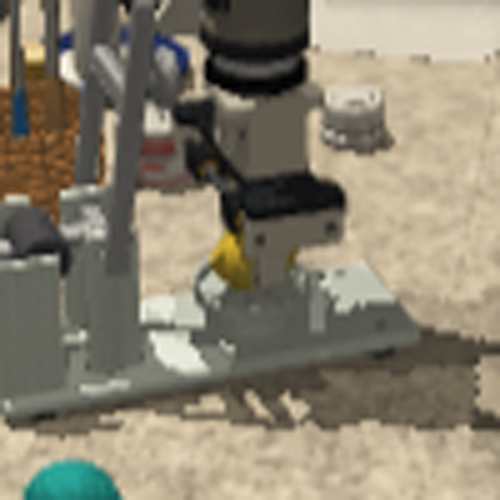

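The lemon hangs just inside the cup rim at (255,265), and the gripper is clear of the lever. I lower to contact and release.

Run:
```python
from h import *
C=np.array([.5265,.1284,.0755])
print(bot.move_linear(C,speed=.01,max_force=2)); s=bot.get_state(); print(s["position"],s["contact_force"])
bot.hold(.2); bot.gripper_to(.075); bot.hold(.3)
bot.move_linear(C+.16*Z,speed=.12)
bot.goto_joints(bot.get_state()["qpos"]+np.array([-.7,0,0,0,0,0]))
bot.hold(.5); c=camera("top"); d=camera("side"); print(bot.get_state()["clock"])
m,l,st,ce=lemon(c); i=1+st[1:,4].argmax(); print(ce[i],st[i],on_z(c,*ce[i],.0735),C)
m,l,st,ce=lemon(d); i=1+st[1:,4].argmax(); print(ce[i],st[i],on_z(d,*ce[i],.0735))
cv2.imwrite("pics/end.png",np.hstack([cv2.resize(k["image"][a:a+130,b:b+130],(400,400),interpolation=2) for k,a,b in((d,140,205),(c,130,220))])[:,:,::-1])
```

```text
True
[0.52680346 0.12841046 0.07661669] [ 0.36618435 -0.08190308  5.07392017]
33.9167
[300.55813953 208.67054264] [292 200  18  20 258] [0.5292574  0.12760898 0.0735    ] [0.5265 0.1284 0.0755]
[286.02290076 216.61068702] [278 212  17  10 131] [0.52884056 0.12463386 0.0735    ]
```

View pics/end.png

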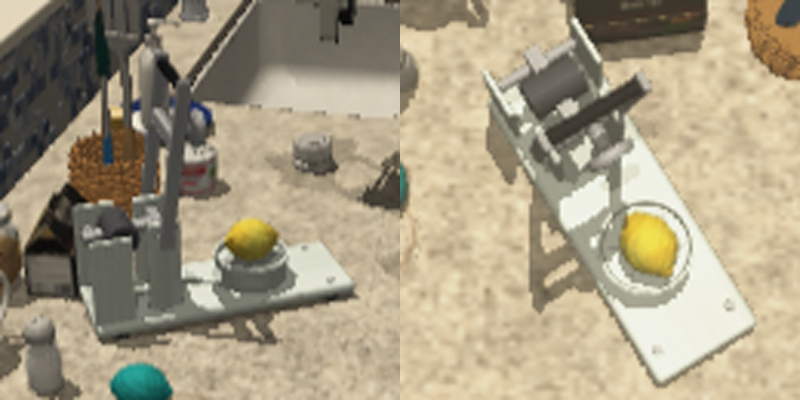

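The lemon lies centred in the cup (top crop 648,243), the lever is open on its stop, and the arm is clear.

```bash
python3 -c "
from h import *
print(job.hand_in())"
```

```text
the job is handed in; nothing more can be done
None
```

I laid the lever open on its stop, set the lemon in the cup and handed the job in at about 34 s; in the last pictures both are in place and the arm is clear, but the hand-in returned no verdict.

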